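Serve a warm roll with tongs from the slide-out warming tray

TASK

Pull the tray by its handle all the way out from under the warming rack, with the roll and the foil-wrapped potato riding on it. Then pick up the spring tongs, close them on the round bread roll and lift it at least 10 cm above the tray, and finish while still holding the tongs with the roll steady in their jaws. Do not touch the roll with the gripper itself, leave the potato on the tray, and do not shift the thermometer case, the brush, the bottle or the salt jar.

Things in the scene. Friction and masses are not known exactly. Their poses are not given: they have to be found in the camera images.
- rack: Fixed steel warming rack, left of the middle: a wire roof 168 mm (its x) by 238 mm (its y) on four thin legs, roof underside 95 mm and top 103 mm above the shelf. Origin: on the shelf under the roof's centre. The tray slides out along the rack's -y; the roof's front edge lies at its y = -119 mm. Its yaw varies a little.
- tray (a joint): Slide of the flat steel tray along the rack's -y, in m: 0 fully in, 0.13 fully out at the stop; starts at 0 to 0.02. Pulling takes 2 to 3 N; it stays where left. Tray 140 mm (rack x) by 260 mm (rack y), floor 30 mm above the shelf, lip 4 mm high, on two fixed runners 20 mm tall.
- tray_handle (a point): Middle of the tray's handle: a round bar 10 mm thick, 80 mm long, parallel to the rack's x, centre 34 mm above the shelf, 35 mm clear of the tray's front end. Axes parallel to the rack's. Moves with the tray. Can be pinched from above, fingers closing along the rack's y.
- tray_floor (a point): Centre of the tray's floor, on its upper face (30 mm above the shelf); axes parallel to the rack's. Moves with the tray.
- roll: Round domed bread roll, 56 mm across (widest from 18 to 30 mm above its underside), 48 mm tall, about 45 g, rigid. Stands on the tray near its handle end, at first under the rack's roof. Origin: centre of its underside, z up.
- potato: Oblong foil-wrapped potato, 84 by 50 by 47 mm, about 150 g, on the tray about 12 cm behind the roll as seen from the handle. It stays on the tray. Origin: centre of its underside.
- tongs: Steel spring tongs, 300 mm long, about 140 g, lying on the shelf at the right, jaws opening sideways. Origin: hinge end, on the underside; x points to the jaws, y sideways, z up. Hinge cap and jaws are 30 mm tall; arms 24 mm (3 to 27 mm above the underside), with black grip sleeves from x = 85 to 155 mm. Centre of mass near tongs_grip.
- tongs_grip (a point): Midway between the grip sleeves, 120 mm ahead of the hinge, 15 mm above the tongs' underside; axes are the tongs'. Sleeves are 57 mm apart over their outsides when open, about 38 mm with the jaws on the roll. Squeeze along y. The spring resists with 5 N (open) to 9 N (on the roll) a side. Squeezed to 51 mm the tongs can be carried, jaws still wide enough for the roll.
- tongs_mouth (a point): Midway between the jaws, 245 mm ahead of the hinge, 15 mm above the tongs' underside; axes are the tongs'. The roll's middle belongs here when the tongs close. Each jaw is a shallow inward-open V, 42 mm long, 30 mm tall, centred here; left open they are 94 mm apart in the middle, 82 mm at their ends, 110 mm over the outsides.
- tong_l: The tongs' left arm with its jaw (on the tongs' +y side). Origin: at its hinge, on the underside; turns clockwise seen from above as the tongs close.
- tong_r: The tongs' right arm with its jaw, mirror image of the left; both always close equally.
- probe_case: Black hard case of a meat thermometer, 150 by 36 by 20 mm, lying near the robot. Bystander.
- brush: Basting brush lying far right. Bystander.
- sauce: Sauce bottle, 60 mm across, 190 mm tall, near left. Bystander.
- salt: Salt jar, 52 mm across, 90 mm tall, near left. Bystander.
Not all that is in view belongs to the job. What is shaped like the roll but green or purple is not meant. Leave any turquoise look-alike of the potato alone.

How it is judged:
By the outcome, as a careful person would: the job done as asked, in the order asked, and still so for the second after the job is handed in, while the arm keeps its last pose, push and grip.
It also fails if it takes over 58 s, if anything falls off the work surface, if the arm or the gripper's body presses on something with over 40 N, if the wrist force passes 120 N, or if a joint passes its speed limit or range.

ROBOT

A 6-joint arm with a two-finger parallel gripper is mounted at the origin on the work surface. World frame = base frame: x ahead of the robot, y to its left, z up, the work surface at z = 0. Lengths are in m, angles in rad, forces in N, time in s.
With the tool pointing down it reaches from about 0.35 to 0.975 m from the base axis. Payload 4.9 kg.
Tool frame: the origin (TCP) lies between the finger pads; the fingertips stand 19 mm ahead of it and the grasp point (between the pads) is the TCP; z points along the fingers, y is the line along which they close (so a half turn about z gives the same grasp; the last joint's range is limited). The gripper opens to 85 mm and grips with 20 to 120 N. Pads are 22 mm wide; open, the fingers measure 114 mm over their backs; the gripper's body (76 mm by 85 mm) begins 54 mm behind the grasp point. The pads swing forward as they close: fully open they stand 13 mm farther back than shut.
Start: joints at [-1.234, 0.053, 1.613, -0, 1.476, -0.119], TCP at [0.275, -0.561, 0.25] pointing down, gripper open.
Joint ranges: [-3.01, 3.01], [-1.01, 2.22], [0.06, 2.58], [-1.02, 4.17], [0.09, 2.62], [-3.14, 3.14]. Speed limits (rad/s): [2.57, 2.57, 3.14, 3.14, 3.14, 3.14].

INTERFACE

Orientations are given as a rotation vector (axis times angle).
In Python, from station import ctrl gives the robot as it stands. The module is installed in compiled form; this text tells all that it offers.
- The arm moves only by the tool servo_tool, never from a script. Its argument "increments" is a list that holds one entry, the list of rows, each a list of 5 numbers: the finger opening in cm, from 0 to 8.54, then the shift along the tool's x, y, z in cm, then the turn about the tool's z in degrees. A call has 1 to 5 rows; each row is the pose to reach, as a shift and turn from the pose commanded when the call began, along the tool's axes at that moment; what a row does not reach only later rows make up. A row lasts 1/10 s, in which the tool goes at most 50 mm and 8.59 degrees, less where a joint would pass 70% of its speed; a pose out of reach is approached as far as the arm can. A call with a gripper value outside its range is refused whole. The fingers move at their own pace and stop on an object; "newtons" is the grip in N (left out, the last holds). Time passes only in rows, so rows that repeat a pose let the fingers close. It gives the time, the measured TCP pose, the force, the opening and the grip force at its end, in the units of the state.
- ctrl.get_obs(): the state, without advancing time (a new reading comes with each control period).
- ctrl.get_image(name): name is "scene" or "top" or "wrist"; returns a dict with "img" (400x640x3 uint8, red, green, blue), "fx", "fy", "cx", "cy" (pixels), "rvec" (rotation vector, rad) and "tvec" (3), from world to camera coordinates, as OpenCV has them; the wrist camera has in their place "mount" (4x4, takes a point from camera to tool coordinates, whose origin is the TCP and whose axes are the flange's). Camera axes: x right, y down, z forward; pixel columns grow to the right and rows downward; lengths in m; the calibration is good to about 2 mm. A picture is of the moment at which its call begins: read the wrist's pose just before it. There is no depth.
- ctrl.finish_job(): hands the job in; it is judged then, once.
The state is a dict: "t": time; "q": joint angles; "dq": joint speeds; "effort": joint torques, N m; "tool_pos": TCP position; "tool_rot": TCP orientation; "contact_force": force on the tool from outside, world axes, zero at the start; "wrist_torque": the same for the moment, N m; "opening": finger opening in m; "grip_force": force on a finger pad.
Only numpy, scipy, OpenCV 4.12 (cv2) and the standard library are available. Lean on these libraries where they do the work, as an engineer would, in place of code of your own. Each camera call takes 0.05 s, during which the arm holds its last target. There are 200 camera calls.

## Working session

There is one attempt and no reset: what is moved stays moved. The work goes in short steps, Python scripts to look and compute and a tool call to move; the robot and the scene stay as the last step left them, time stands still between calls to the robot, and variables do not carry over. Pictures are saved under pics/ and viewed, at most 14 in all, crops included, and the job is handed in when it is done.

Besides the shell and the picture viewer there is one more tool, called after "Emit:" as name(argument=value, ...), one argument or row to a line, values as JSON. servo_tool: Moves the arm, as the interface text tells. Its arguments: {"type":"object","properties":{"increments":{"type":"array"},"newtons":{"type":"number"}},"required":["increments"]}

```bash
mkdir -p pics; cat > h.py <<'E'
import numpy as np, cv2
from scipy.spatial.transform import Rotation as R
from station import ctrl
def cam(n):
    o=ctrl.get_obs(); d=ctrl.get_image(n)
    K=np.array([[d['fx'],0,d['cx']],[0,d['fy'],d['cy']],[0,0,1]])
    if n=='wrist':
        T=np.eye(4);T[:3,:3]=R.from_rotvec(o['tool_rot']).as_matrix();T[:3,3]=o['tool_pos']
        T=T@np.array(d['mount']);Rc=T[:3,:3];c=T[:3,3]
    else:
        Rw=R.from_rotvec(d['rvec']).as_matrix();Rc=Rw.T;c=-Rw.T@np.array(d['tvec'])
    return d['img'],K,Rc,c
def ray(p,K,Rc,c,z):
    p=np.atleast_2d(p).astype(float)
    v=np.c_[(p[:,0]-K[0,2])/K[0,0],(p[:,1]-K[1,2])/K[1,1],np.ones(len(p))]@Rc.T
    return c+v*((z-c[2])/v[:,2])[:,None]
def save(n,img): cv2.imwrite('pics/'+n,cv2.cvtColor(img,cv2.COLOR_RGB2BGR))
E
python3 - <<'E'
from h import *
for n in ['top','scene']:
    i,K,Rc,c=cam(n); save(n+'0.png',i); np.savez(n+'0.npz',i=i,K=K,Rc=Rc,c=c); print(n,K[0,0],c,Rc[:,2])
print(ctrl.get_obs())
E
```

```text
top 432.23869436453856 [ 0.35235345 -0.02687243  1.35367616] [ 0.14747689 -0.00607293 -0.98904686]
scene 435.5941675093272 [ 1.18947954 -0.13404303  1.16660313] [-0.49235494  0.06437954 -0.8680103 ]
{'t': 0.1, 'q': array([-1.23397894e+00,  5.32765714e-02,  1.61417764e+00, -1.55072907e-05,
        1.47600702e+00, -1.19040020e-01]), 'dq': array([-0.00113896, -0.00095227, -0.001831  ,  0.00169038, -0.00054734,
       -0.00030665]), 'effort': array([-3.65291389e-04, -3.94910073e+01, -3.71360350e+01, -7.39865914e-05,
        3.97666823e-03, -2.67874320e-06]), 'tool_pos': array([ 0.27493992, -0.56067724,  0.24918226]), 'tool_rot': array([-3.05853174e+00, -7.09458090e-01,  3.42875294e-04]), 'contact_force': array([-0.05770403,  0.01219253, -0.38927502]), 'wrist_torque': array([ 0.01960712, -0.00632363, -0.05798105]), 'grip_force': 0.0, 'opening': 0.0856211628115646}
```

View pics/top0.png

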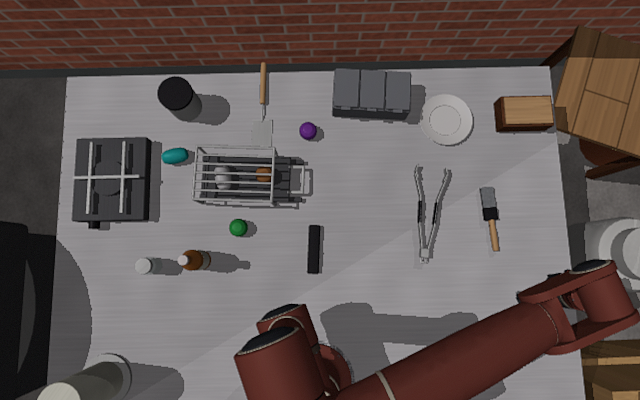

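View pics/scene0.png

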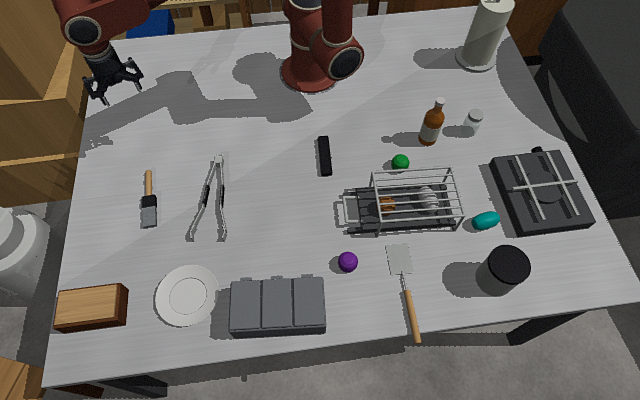

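The top view shows the rack at (195–275,148–203), the handle at about (306,180), the orange roll at (263,174) under the roof, and the tongs with hinge (425,257) and jaws (418/448,170). The scene view shows the same layout: handle (342,208), roll (386,203), tongs hinge (218,158). I'll enlarge both.

```bash
python3 - <<'E'
from h import *
a=np.load('top0.npz');b=np.load('scene0.npz')
A=cv2.resize(a['i'][140:215,185:315],None,fx=6,fy=6,interpolation=2)[:300*2]
B=cv2.resize(a['i'][155:270,405:460],None,fx=5,fy=5,interpolation=2)
C=cv2.resize(b['i'][145:250,180:235],None,fx=5,fy=5,interpolation=2)
D=cv2.resize(b['i'][160:240,333:468],None,fx=5.9,fy=5.9,interpolation=2)
save('z1.png',A)
E=np.zeros((575,560,3),np.uint8);E[:B.shape[0],:275]=B;E[:C.shape[0],280:555]=C;save('z2.png',E)
# sleeves and roll
for n,d,box in(('top',a,(405,155,460,270)),('scene',b,(180,145,235,250))):
    i=d['i'];x0,y0,x1,y1=box
    hsv=cv2.cvtColor(i,cv2.COLOR_RGB2HSV)
    m=(hsv[...,2]<45).astype(np.uint8);mm=np.zeros_like(m);mm[y0:y1,x0:x1]=m[y0:y1,x0:x1]
    k,l,s,ce=cv2.connectedComponentsWithStats(mm)
    for j in range(1,k):
        if s[j,4]>15: print(n,'dark',s[j],ce[j],ray(ce[j],d['K'],d['Rc'],d['c'],.015))
    m=((hsv[...,0]<20)&(hsv[...,1]>110)&(hsv[...,2]>60)).astype(np.uint8)
    bx=(240,160,290,190) if n=='top' else (370,190,405,220)
    mm=np.zeros_like(m);mm[bx[1]:bx[3],bx[0]:bx[2]]=m[bx[1]:bx[3],bx[0]:bx[2]]
    v,u=np.nonzero(mm);print(n,'roll',len(u),u.min(),u.max(),v.min(),v.max(),ray([(u.min()+u.max())/2,(v.min()+v.max())/2],d['K'],d['Rc'],d['c'],.054))
E
```

```text
top dark [418 201   4  22  55] [419.4        210.50909091] [[ 0.49945472 -0.33828995  0.015     ]]
top dark [433 202   4  23  32] [434.3125 212.4375] [[ 0.4923306  -0.38442696  0.015     ]]
top roll 128 256 270 168 181 [[0.61716037 0.14349381 0.054     ]]
scene dark [203 185   7  22  57] [206.28070175 195.0877193 ] [[ 0.48848114 -0.38198333  0.015     ]]
scene dark [221 185   3  22  35] [222.45714286 195.4       ] [[ 0.49642948 -0.33309819  0.015     ]]
scene roll 125 379 395 196 210 [[0.61198446 0.14778706 0.054     ]]
```

View pics/z1.png

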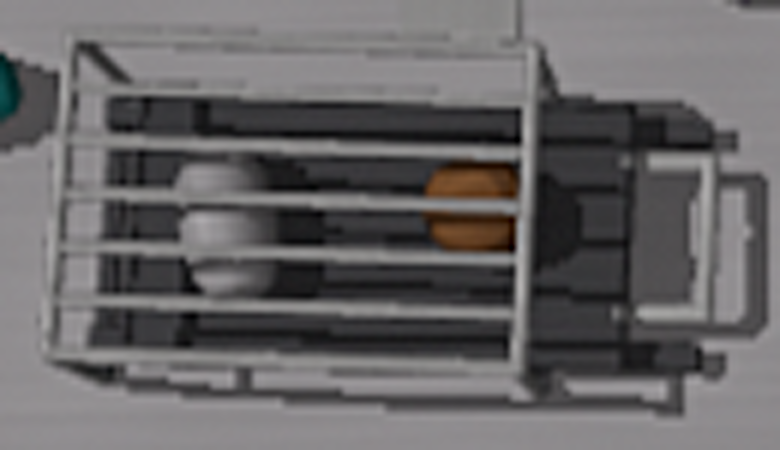

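View pics/z2.png

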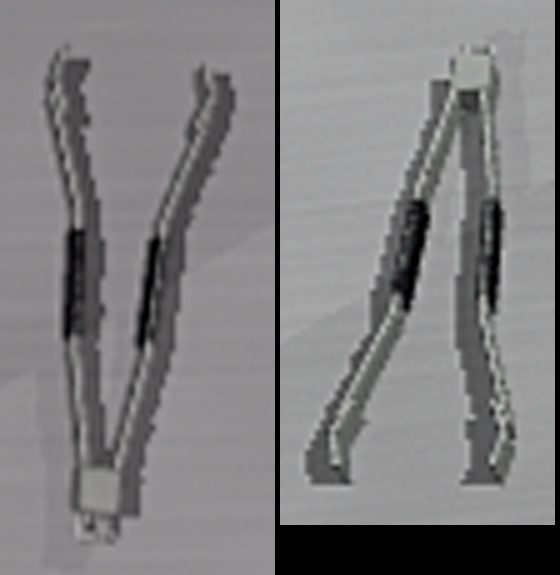

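z1: roof corners at zoom (70,40), (535,45), (518,390), (50,355); handle bar from (712,150) to (697,318). z2: the hinge cap top is at (100,490) in the top crop and (472,70) in the scene crop.

```bash
python3 - <<'E'
from h import *
a=np.load('top0.npz');b=np.load('scene0.npz')
f=lambda d,p,z:ray(p,d['K'],d['Rc'],d['c'],z)
z=lambda p:np.array([185,140])+np.array(p)/6
print('handle',f(a,[z((712,152)),z((699,316))],.036).round(4))
print('roof',f(a,[z((535,45)),z((518,390)),z((70,40)),z((50,355))],.103).round(4))
h1=f(a,(425,253),.03);h2=f(b,(218.4,159),.03);print('hinge',h1,h2)
r=f(a,(262.5,174.5),.054)
s1=f(a,[(419.4,211),(435,213)],.02).mean(0);s2=f(b,[(206,195.1),(222.6,195.4)],.02).mean(0)
print('sleeve mid',s1,s2)
j1=f(a,[(405+58/5,155+85/5),(405+208/5,155+95/5)],.03);j2=f(b,[(180+50/5,145+455/5),(180+228/5,145+455/5)],.03)
print('jaws',j1,j2,j1.mean(0)-h1, j2.mean(0)-h2)
E
```

```text
handle [[0.647  0.0192 0.036 ]
 [0.561  0.0273 0.036 ]]
roof [[0.6882 0.1036 0.103 ]
 [0.516  0.1131 0.103 ]
 [0.6961 0.3339 0.103 ]
 [0.5385 0.3406 0.103 ]]
hinge [[ 0.36765435 -0.34441979  0.03      ]] [[ 0.37041088 -0.33925221  0.03      ]]
sleeve mid [ 0.49368892 -0.36107829  0.02      ] [ 0.49547424 -0.35677834  0.02      ]
jaws [[ 0.61891774 -0.33294739  0.03      ]
 [ 0.61039173 -0.42629524  0.03      ]] [[ 0.6269898  -0.42644387  0.03      ]
 [ 0.64105309 -0.32560211  0.03      ]] [[ 0.24700039 -0.03520152  0.        ]] [[ 0.26361056 -0.03677078  0.        ]]
```

```bash
cat >> h.py <<'E'
def go(x,y,z,yaw):
    o=ctrl.get_obs();M=R.from_rotvec(o['tool_rot']).as_matrix()
    d=M.T@(np.array([x,y,z])-o['tool_pos']);cur=np.degrees(np.arctan2(M[1,0],M[0,0]))
    print('inc cm',(d*100).round(2),'turn',round(cur-yaw,2),'yaw',round(cur,2),'tilt',M[:,2].round(3),'t',o['t'])
E
python3 -c "
from h import *
go(.604,.023,.17,-4)"
```

```text
inc cm [ 55.24 -37.91   8.  ] turn 30.12 yaw 26.12 tilt [-0.001  0.002 -1.   ] t 0.1
```

Emit:
servo_tool(
  increments=[
    [[3.0,4,-2.7,0.5,2],[3.0,8,-5.4,1,4],[3.0,12,-8.1,1.6,6.5],[3.0,16,-10.8,2.2,9],[3.0,20,-13.5,2.8,11]],
  ],
)

```text
t: 0.6
tool_pos: [0.3956, -0.35, 0.2216]
tool_rot: [-3.114, -0.41, 0.0]
contact_force: [-0.2, -0.2, -0.0]
opening: 0.0296
grip_force: 0.0
```

```bash
python3 -c "
from h import *
go(.604,.023,.17,-4)"
```

```text
inc cm [ 29.78 -30.64   5.17] turn 18.99 yaw 14.99 tilt [-0.  0. -1.] t 0.6
```

Emit:
servo_tool(
  increments=[
    [[3.0,3.3,-3.4,0.6,2],[3.0,6.6,-6.8,1.2,4],[3.0,10,-10.2,1.8,6.5],[3.0,13.3,-13.6,2.4,9],[3.0,16.6,-17,3,11]],
  ],
)

```text
t: 1.1
tool_pos: [0.5116, -0.1425, 0.1918]
tool_rot: [-3.14, -0.11, 0.0]
contact_force: [0.9, -0.7, 0.5]
opening: 0.0296
grip_force: 0.0
```

Emit:
servo_tool(
  increments=[
    [[3.0,4,-3.5,0.6,2],[3.0,7.5,-7,1.2,4],[3.0,10,-10.6,1.8,8],[3.0,10,-10.6,2.2,8],[3.0,10,-10.6,2.2,8]],
  ],
)

```text
t: 1.6
tool_pos: [0.6027, -0.0305, 0.1686]
tool_rot: [-3.14, 0.103, 0.005]
contact_force: [-0.8, 0.1, 0.1]
opening: 0.0296
grip_force: 0.0
```

```bash
python3 - <<'E'
from h import *
go(.604,.023,.17,-4)
i,K,Rc,c=cam('wrist');save('w1.png',i);np.savez('w1.npz',i=i,K=K,Rc=Rc,c=c)
E
```

```text
inc cm [-0.22 -5.35 -0.14] turn 0.26 yaw -3.74 tilt [-0.003  0.    -1.   ] t 1.6
```

View pics/w1.png

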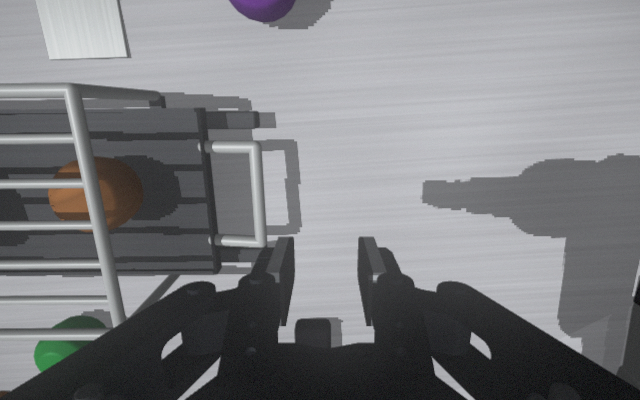

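The wrist view shows the handle bar from (257,147) to (262,243), the tray's front edge from (205,110) to (217,270), and the roll at (95,195).

```bash
python3 - <<'E'
from h import *
a=np.load('w1.npz');f=lambda p,z:ray(p,a['K'],a['Rc'],a['c'],z)
h=f([(257,147),(262,243)],.036);t=f([(203,110),(218,270)],.034);rf=f([(72,90),(118,345)],.103)
for q in(h,t,rf):d=q[0]-q[1];print(q.round(4),q.mean(0),np.degrees(np.arctan2(d[1],d[0])),np.linalg.norm(d))
print(f((96,195),.054))
go(*h.mean(0)[:2],.1,-4.5)
E
```

```text
[[0.643  0.0189 0.036 ]
 [0.5627 0.0244 0.036 ]] [0.60287586 0.02166439 0.036     ] -3.9597142129911207 0.08052112546709933
[[0.6733 0.0569 0.034 ]
 [0.5391 0.0661 0.034 ]] [0.60622939 0.06148838 0.034     ] -3.934794527442847 0.13449983235535865
[[0.6875 0.1018 0.103 ]
 [0.5223 0.1156 0.103 ]] [0.60491921 0.10866844 0.103     ] -4.78069984854176 0.16579371735881798
[[0.61710689 0.14009011 0.054     ]]
inc cm [-0.32 -5.31  6.93] turn 0.67 yaw -3.83 tilt [-0.002 -0.    -1.   ] t 1.65
```

Emit:
servo_tool(
  increments=[
    [[3.0,-0.3,-3.5,3,0.5],[3.0,-0.3,-5.3,7,0.5],[3.0,-0.3,-5.3,10,0.5],[3.0,-0.3,-5.3,13.1,0.5],[3.0,-0.3,-5.3,13.1,0.5]],
  ],
)

```text
t: 2.15
tool_pos: [0.5995, 0.0204, 0.0344]
tool_rot: [-3.139, 0.123, 0.015]
contact_force: [0.2, 0.3, -1.0]
opening: 0.0299
grip_force: 0.0
```

Emit:
servo_tool(
  increments=[
    [[0.5,0,0,0,0],[0.5,0,0,0,0],[0.5,0,0,0,0],[0.5,0,0,0,0]],
  ],
  newtons=40,
)

```text
t: 2.55
tool_pos: [0.6044, 0.0208, 0.0408]
tool_rot: [3.138, -0.12, 0.002]
contact_force: [-2.6, -1.5, 0.1]
opening: 0.0084
grip_force: 39.3
```

```bash
python3 - <<'E'
from h import *
o=ctrl.get_obs();print(o['tool_pos'],o['contact_force'])
import math
a=math.radians(-4.2);p=o['tool_pos'];L=.13
go(p[0]+L*math.sin(a),p[1]-L*math.cos(a),p[2],-4.2)
E
```

```text
[0.60436067 0.02079376 0.04077303] [-2.56444337 -1.52757789  0.06641104]
inc cm [4.0e-02 1.3e+01 1.0e-02] turn -0.17 yaw -4.37 tilt [ 0.001 -0.001 -1.   ] t 2.55
```

Emit:
servo_tool(
  increments=[
    [[0.5,0,0.2,0,0],[0.5,0,0.6,0,0],[0.5,0,1.1,0,0],[0.5,0,1.7,0,0],[0.5,0,2.3,0,0]],
  ],
)

```text
t: 3.05
tool_pos: [0.6031, -0.0016, 0.0407]
tool_rot: [-3.139, 0.12, -0.003]
contact_force: [-2.5, 3.2, 5.7]
opening: 0.0082
grip_force: 39.7
```

Emit:
servo_tool(
  increments=[
    [[0.5,0,0.6,0,0],[0.5,0,1.2,0,0],[0.5,0,1.8,0,0],[0.5,0,2.4,0,0],[0.5,0,3.0,0,0]],
  ],
)

```text
t: 3.55
tool_pos: [0.6013, -0.0319, 0.0407]
tool_rot: [3.139, -0.12, 0.006]
contact_force: [-1.3, 2.8, 5.5]
opening: 0.0084
grip_force: 39.7
```

Emit:
servo_tool(
  increments=[
    [[0.5,0,0.6,0,0],[0.5,0,1.2,0,0],[0.5,0,1.8,0,0],[0.5,0,2.4,0,0],[0.5,0,3.0,0,0]],
  ],
)

```text
t: 4.05
tool_pos: [0.5995, -0.0621, 0.0407]
tool_rot: [3.139, -0.12, 0.008]
contact_force: [3.8, 2.2, 5.5]
opening: 0.0087
grip_force: 39.7
```

Emit:
servo_tool(
  increments=[
    [[0.5,0,0.6,0,0],[0.5,0,1.1,0,0],[0.5,0,1.6,0,0],[0.5,0,2.0,0,0],[0.5,0,2.4,0,0]],
  ],
)

```text
t: 4.55
tool_pos: [0.5981, -0.0861, 0.0407]
tool_rot: [3.138, -0.12, 0.01]
contact_force: [6.0, 1.9, 3.0]
opening: 0.008
grip_force: 39.6
```

Emit:
servo_tool(
  increments=[
    [[0.5,0.05,0.3,0,0],[0.5,0.05,0.6,0,0],[0.5,0.1,0.9,0,0],[0.5,0.1,1.2,0,0],[0.5,0.1,1.4,0,0]],
  ],
)

```text
t: 5.05
tool_pos: [0.5974, -0.1001, 0.0407]
tool_rot: [3.138, -0.12, 0.007]
contact_force: [3.9, 2.5, 6.3]
opening: 0.0083
grip_force: 39.8
```

Emit:
servo_tool(
  increments=[
    [[0.5,0,0.2,0,0],[0.5,0,0.4,0,0],[0.5,0.05,0.6,0,0],[0.5,0.05,0.8,0,0],[0.5,0.05,1.0,0,0]],
  ],
)

```text
t: 5.55
tool_pos: [0.5972, -0.1038, 0.0406]
tool_rot: [-3.127, 0.122, -0.005]
contact_force: [5.8, 27.1, 11.6]
opening: 0.0082
grip_force: 41.0
```

The tray has reached its stop, at about 0.125 m of travel. Relax, release and rise.

Emit:
servo_tool(
  increments=[
    [[0.5,0,-0.3,0,0],[0.5,0,-0.6,0,0],[0.5,0,-0.6,0,0]],
  ],
)

```text
t: 5.85
tool_pos: [0.5972, -0.1033, 0.0407]
tool_rot: [3.139, -0.119, 0.005]
contact_force: [2.1, 3.0, 7.8]
opening: 0.0084
grip_force: 40.3
```

Emit:
servo_tool(
  increments=[
    [[3,0,0,0,0],[3,0,0,0,0],[3,0,0,0,0]],
  ],
)

```text
t: 6.15
tool_pos: [0.5945, -0.1034, 0.0379]
tool_rot: [-3.139, 0.121, 0.005]
contact_force: [0.3, -0.0, -0.3]
opening: 0.0296
grip_force: 0.0
```

Emit:
servo_tool(
  increments=[
    [[3,0,0,-2,0],[3,0,0,-5,0],[3,0,0,-9,0],[3,0,0,-13,0],[3,0,0,-16,0]],
  ],
)

```text
t: 6.65
tool_pos: [0.5959, -0.1037, 0.2014]
tool_rot: [3.139, -0.121, 0.002]
contact_force: [0.3, -0.1, -0.7]
opening: 0.0301
grip_force: 0.0
```

```bash
python3 - <<'E'
from h import *
go(.490,-.358,.20,-8)
i,K,Rc,c=cam('wrist');save('w2.png',i);np.savez('w2.npz',i=i,K=K,Rc=Rc,c=c)
E
```

```text
inc cm [-8.6  26.17  0.15] turn 3.59 yaw -4.41 tilt [ 0.001 -0.001 -1.   ] t 6.65
```

View pics/w2.png

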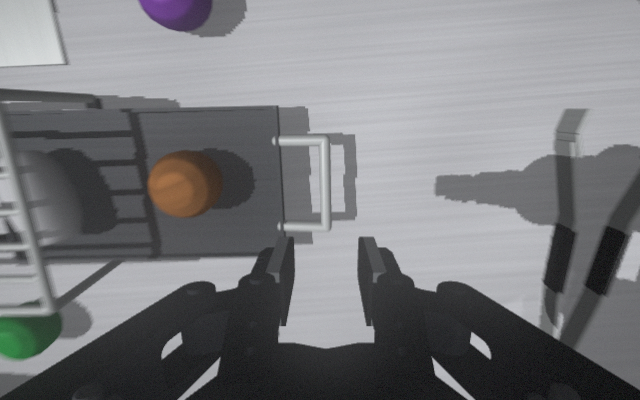

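The tray is out. The roll sits at (185,184), clear of the roof, with the potato behind it and the handle at (325,185). Next: measure the roll and go to the tongs.

```bash
cat > roll.py <<'E'
from h import *
import sys
def roll(a,z=.054):
    hsv=cv2.cvtColor(a['i'],cv2.COLOR_RGB2HSV)
    m=((hsv[...,0]<20)&(hsv[...,1]>110)&(hsv[...,2]>60)).astype(np.uint8)
    k,l,s,ce=cv2.connectedComponentsWithStats(m);j=1+np.argmax(s[1:,4])
    print('roll px',s[j],ce[j]); x,y,w,h=s[j,:4]
    p=ray([(x+w/2,y+h/2),(x,y+h/2),(x+w,y+h/2),(x+w/2,y),(x+w/2,y+h)],a['K'],a['Rc'],a['c'],z)
    print(p[0],np.linalg.norm(p[1]-p[2]),np.linalg.norm(p[3]-p[4]));return p[0]
if __name__=='__main__':
    roll(np.load(sys.argv[1]))
E
python3 roll.py w2.npz; python3 -c "
from h import *
a=np.load('w2.npz');f=lambda p,z:ray(p,a['K'],a['Rc'],a['c'],z)
print(f([(325,142),(326,226)],.037),f([(278,107),(283,255)],.034),f([(5,105),(50,312)],.1))
go(.44,-.355,.2,-8)"
```

```text
roll px [ 148  154   68   63 2888] [178.5716759  186.26939058]
[0.60853664 0.01604495 0.054     ] 0.05766164008886277 0.05525090736161167
[[ 0.63398921 -0.10756431  0.037     ]
 [ 0.55650332 -0.10249455  0.037     ]] [[ 0.66634965 -0.06974243  0.034     ]
 [ 0.52890956 -0.05868787  0.034     ]] [[0.6805288  0.10050847 0.1       ]
 [0.52478974 0.11768781 0.1       ]]
inc cm [-13.88  26.2    0.66] turn 3.59 yaw -4.41 tilt [ 0.009 -0.003 -1.   ] t 6.7
```

Emit:
servo_tool(
  increments=[
    [[8.5,-3,5,0,0],[8.5,-6,9,0,1],[8.5,-9,13,0,2],[8.5,-12,17,0,3.5],[8.5,-13.5,21,0,3.5]],
  ],
)

```text
t: 7.2
tool_pos: [0.4431, -0.3023, 0.1982]
tool_rot: [-3.133, 0.216, 0.003]
contact_force: [1.7, 0.2, -0.3]
opening: 0.0852
grip_force: 0.0
```

Emit:
servo_tool(
  increments=[
    [[8.5,0,4,0,0],[8.5,0,5,0,0],[8.5,0,5,0,0],[8.5,0,5,0,0]],
  ],
)

```text
t: 7.6
tool_pos: [0.4386, -0.3503, 0.1985]
tool_rot: [-3.133, 0.216, 0.002]
contact_force: [-0.4, -0.2, -0.0]
opening: 0.0853
grip_force: 0.0
```

```bash
python3 - <<'E'
from h import *
go(.490,-.358,.20,-8)
i,K,Rc,c=cam('wrist');save('w3.png',i);np.savez('w3.npz',i=i,K=K,Rc=Rc,c=c)
E
```

```text
inc cm [ 5.2   0.06 -0.16] turn 0.13 yaw -7.87 tilt [-0.001  0.002 -1.   ] t 7.6
```

View pics/w3.png

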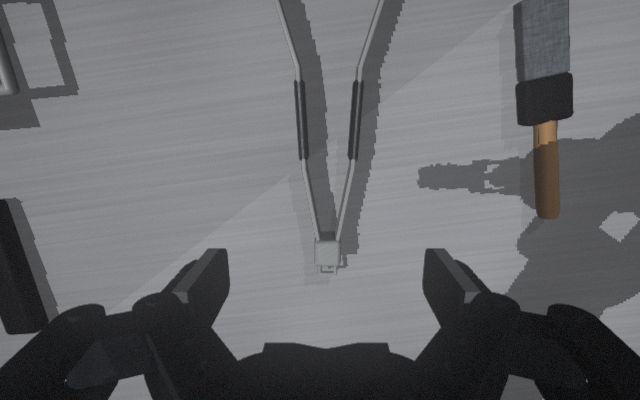

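The wrist view shows the sleeves from (299,80) to (304,159) and from (358,80) to (352,159), with the hinge cap at about (327,250). Roll at (0.6085, 0.016).

```bash
python3 - <<'E'
from h import *
a=np.load('w3.npz');f=lambda p,z:ray(p,a['K'],a['Rc'],a['c'],z)
q=f([(299,80),(358.5,80),(304,159),(352.5,159)],.025);h=f([(327,246)],.03)[0]
F=(q[0]+q[1])/2;B=(q[2]+q[3])/2
print(q.round(4),h,np.linalg.norm(F-B))
g=(F+B)/2;d=F-h;ya=np.degrees(np.arctan2(d[1],d[0]));print('grip',g,'yaw',ya,np.linalg.norm(g[:2]-h[:2]), np.linalg.norm((q[0]+q[2]-q[1]-q[3])/2))
d=F-B;print(np.degrees(np.arctan2(d[1],d[0])))
go(g[0],g[1],.015,ya)
E
```

```text
[[ 0.5303 -0.3411  0.025 ]
 [ 0.5234 -0.3915  0.025 ]
 [ 0.4627 -0.3349  0.025 ]
 [ 0.4567 -0.3786  0.025 ]] [ 0.37717489 -0.3443007   0.03      ] 0.06784142277340849
grip [ 0.49325469 -0.36154636  0.025     ] yaw -8.373061012060017 0.1173538756727254 0.047498314508138316
-8.105269482211508
inc cm [ 5.57  0.43 18.36] turn 0.56 yaw -7.82 tilt [-0.001  0.001 -1.   ] t 7.65
```

Emit:
servo_tool(
  increments=[
    [[8.5,3,0.4,0,0.4],[8.5,5.6,0.4,4,0.4],[8.5,5.6,0.4,8,0.4],[8.5,5.6,0.4,12,0.4],[8.5,5.6,0.4,15,0.4]],
  ],
)

```text
t: 8.15
tool_pos: [0.4935, -0.36, 0.0462]
tool_rot: [-3.131, 0.222, 0.004]
contact_force: [-0.5, 0.1, -0.0]
opening: 0.0848
grip_force: 0.0
```

```bash
python3 -c "
from h import *
go(.4933,-.3615,.020,-8.2)"
```

```text
inc cm [0.01 0.16 2.62] turn 0.08 yaw -8.12 tilt [-0.002  0.003 -1.   ] t 8.15
```

Emit:
servo_tool(
  increments=[
    [[8.5,0,0.15,1.5,0],[8.5,0,0.15,2.5,0],[8.5,0,0.15,2.5,0],[6.2,0,0.15,2.5,0],[6.2,0,0.15,2.5,0]],
  ],
  newtons=40,
)

```text
t: 8.65
tool_pos: [0.4946, -0.3652, 0.0265]
tool_rot: [3.132, -0.227, 0.005]
contact_force: [0.5, 1.2, 0.9]
opening: 0.062
grip_force: 0.7
```

Emit:
servo_tool(
  increments=[
    [[5.1,0,0,0,0],[5.1,0,0,0,0],[5.1,0,0,0,0],[5.1,0,0,0,0],[5.1,0,0,0,0]],
  ],
)

```text
t: 9.15
tool_pos: [0.4949, -0.366, 0.0274]
tool_rot: [3.13, -0.228, 0.006]
contact_force: [-1.1, 0.7, 5.6]
opening: 0.051
grip_force: 8.3
```

Grip force is 8 N at 51 mm, so the tongs are held. Lift.

Emit:
servo_tool(
  increments=[
    [[5.1,0,0,-0.5,0],[5.1,0,0,-1.5,0],[5.1,0,0,-3.5,0],[5.1,0,0,-6,0],[5.1,0,0,-6,0]],
  ],
)

```text
t: 9.65
tool_pos: [0.4955, -0.3665, 0.0891]
tool_rot: [3.128, -0.226, 0.01]
contact_force: [0.5, -1.0, -0.3]
opening: 0.0512
grip_force: 6.2
```

```bash
python3 - <<'E'
from h import *
go(.49,-.36,.22,-8)
i,K,Rc,c=cam('wrist');np.savez('w4.npz',i=i,K=K,Rc=Rc,c=c)
j,K,Rc,c=cam('scene');np.savez('s4.npz',i=j,K=K,Rc=Rc,c=c)
k=cv2.resize(j[140:260,140:260],None,fx=4,fy=4)
E=np.zeros((480,800,3),np.uint8);E[:200*5//4*1+0,:400]=cv2.resize(i,(400,250));E[:400,400:]=cv2.resize(j[140:260,140:260],(400,400));save('w4.png',E)
E
```

```text
inc cm [ -0.55  -0.49 -13.1 ] turn -0.28 yaw -8.28 tilt [ 0.006 -0.006 -1.   ] t 9.65
```

View pics/w4.png

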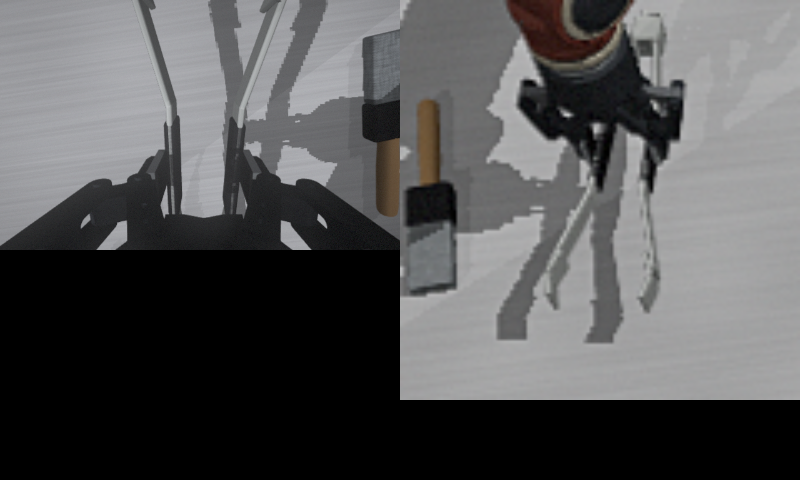

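The tongs are carried level by the sleeves, with jaws at scene pixels about (185,227) and (214,227). Move above the roll.

```bash
python3 - <<'E'
from h import *
go(.4855,.0245,.165,-4)
b=np.load('s4.npz')
for z in(.07,.08,.09):print(z,ray([(185.6,227),(214.4,227)],b['K'],b['Rc'],b['c'],z).mean(0)-ctrl.get_obs()['tool_pos'])
E
```

```text
inc cm [ -6.4  -38.38  -8.05] turn -4.28 yaw -8.28 tilt [ 0.001 -0.001 -1.   ] t 9.75
0.07 [ 0.12925206 -0.02405829 -0.01496295]
0.08 [ 0.1344187  -0.02173606 -0.00496295]
0.09 [ 0.13958533 -0.01941383  0.00503705]
```

Emit:
servo_tool(
  increments=[
    [[5.1,-0.2,-1,-2,0],[5.1,-0.6,-3,-5,0],[5.1,-1.1,-6,-8,-1],[5.1,-1.7,-9.5,-8,-2],[5.1,-2.3,-13,-8,-3]],
  ],
)

```text
t: 10.25
tool_pos: [0.489, -0.2313, 0.164]
tool_rot: [-3.138, 0.145, 0.0]
contact_force: [-0.1, 0.4, -1.4]
opening: 0.0512
grip_force: 6.2
```

Emit:
servo_tool(
  increments=[
    [[5.1,-0.6,-3.5,0,-0.5],[5.1,-1.2,-7,0,-1],[5.1,-1.8,-10.5,0,-1.2],[5.1,-2.3,-13.5,0,-1.3],[5.1,-2.8,-16,0,-1.3]],
  ],
)

```text
t: 10.75
tool_pos: [0.4748, -0.0686, 0.1623]
tool_rot: [-3.139, 0.108, 0.005]
contact_force: [-0.2, 0.3, -1.7]
opening: 0.0507
grip_force: 6.2
```

```bash
python3 -c "
from h import *
go(.4855,.0245,.165,-4)"
```

```text
inc cm [ 0.42 -9.36 -0.27] turn 0.06 yaw -3.94 tilt [-0.003  0.001 -1.   ] t 10.75
```

Emit:
servo_tool(
  increments=[
    [[5.1,0.1,-2.5,0,0],[5.1,0.2,-5,0,0],[5.1,0.3,-7,0,0],[5.1,0.4,-8.5,0,0],[5.1,0.4,-9.3,0,0]],
  ],
)

```text
t: 11.25
tool_pos: [0.4856, 0.0231, 0.1624]
tool_rot: [-3.139, 0.107, 0.005]
contact_force: [-0.8, -0.8, -1.5]
opening: 0.0512
grip_force: 6.2
```

Emit:
servo_tool(
  increments=[
    [[5.1,0,0,0,0],[5.1,0,0,0,0]],
  ],
)

```text
t: 11.45
tool_pos: [0.4862, 0.0217, 0.1635]
tool_rot: [3.139, -0.109, -0.002]
contact_force: [0.6, 0.6, -1.1]
opening: 0.0511
grip_force: 6.2
```

```bash
python3 - <<'E'
from h import *
go(.4855,.0245,.165,-4)
E=np.zeros((600,800,3),np.uint8)
i,K,Rc,c=cam('wrist');np.savez('w5.npz',i=i,K=K,Rc=Rc,c=c);E[:250,:400]=cv2.resize(i,(400,250))
i,K,Rc,c=cam('top');np.savez('t5.npz',i=i,K=K,Rc=Rc,c=c);E[260:560,:400]=cv2.resize(i[140:230,240:360],(400,300),interpolation=cv2.INTER_CUBIC)
i,K,Rc,c=cam('scene');np.savez('s5.npz',i=i,K=K,Rc=Rc,c=c);E[:350,400:]=cv2.resize(i[130:235,310:430],(400,350),interpolation=cv2.INTER_CUBIC)
save('w5.png',E)
E
```

```text
inc cm [-0.09 -0.28 -0.15] turn 0.02 yaw -3.98 tilt [-0.001 -0.    -1.   ] t 11.45
```

View pics/w5.png

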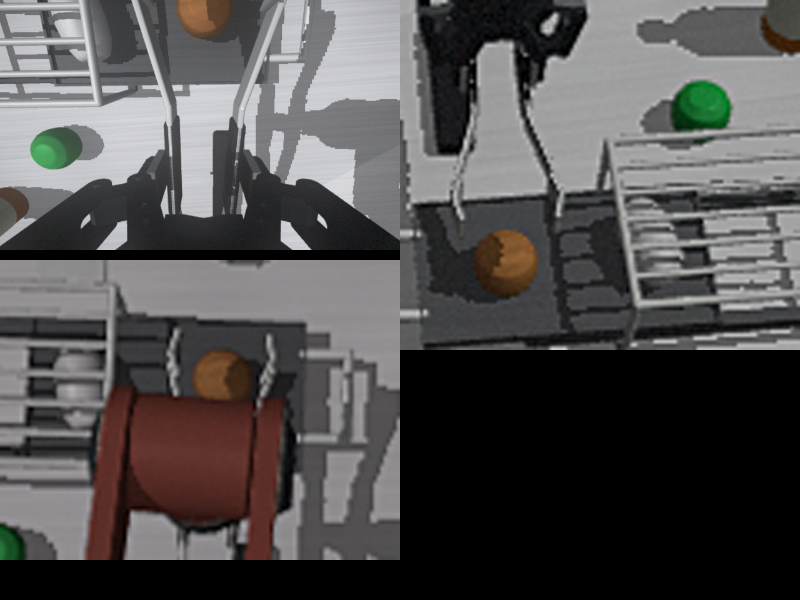

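The jaw tips show at top px (293.2,161.6) and (321,163.4), and at scene px (328.6,196) and (358,194.5). The jaws straddle the roll, but in the top view they look slightly long of it. Triangulate.

```bash
python3 - <<'E'
from h import *
from roll import roll
a=np.load('t5.npz');b=np.load('s5.npz')
def tri(p,q):
    A=[];y=[]
    for d,u in((a,p),(b,q)):
        g=ray(u,d['K'],d['Rc'],d['c'],0)[0]-d['c'];g/=np.linalg.norm(g);P=np.eye(3)-np.outer(g,g);A.append(P);y.append(P@d['c'])
    s=np.linalg.lstsq(np.vstack(A),np.hstack(y),rcond=None);return s[0],s[1]
print('tipL',tri((293.2,161.6),(358,194.5)));print('tipR',tri((321,163.4),(328.6,196)))
print('mid',tri((307.1,162.5),(343.3,195.3)))
r=roll(b);roll(np.load('w5.npz'))
print(ctrl.get_obs()['tool_pos'])
E
```

```text
tipL (array([0.6310803 , 0.04702063, 0.16066363]), array([1.67942712e-05]))
tipR (array([ 0.62420488, -0.03120501,  0.15979116]), array([1.84330591e-05]))
mid (array([0.62768698, 0.00790657, 0.16003407]), array([1.74816679e-05]))
roll px [    0     0    97   207 16348] [40.60508931 98.67849278]
[ 0.08149767 -0.89463744  0.054     ] 0.3266589354499282 0.9767092536041309
roll px [ 283    0   88   62 4291] [325.65485901  25.47657889]
[0.60032027 0.01141314 0.054     ] 0.05685966636031304 0.03644817741410737
[0.48657747 0.02132304 0.16414026]
```

Emit:
servo_tool(
  increments=[
    [[5.1,0.1,-0.4,1,0],[5.1,0.1,-0.4,3,0],[5.1,0.1,-0.4,4,0],[5.1,0.1,-0.4,4,0],[5.1,0.1,-0.4,4,0]],
  ],
)

```text
t: 12.1
tool_pos: [0.4879, 0.0258, 0.1241]
tool_rot: [-3.14, 0.11, 0.001]
contact_force: [0.7, 0.4, -0.5]
opening: 0.0507
grip_force: 6.2
```

```bash
python3 - <<'E'
from h import *
go(.4865,.0245,.066,-4)
E=np.zeros((600,800,3),np.uint8)
i,K,Rc,c=cam('wrist');np.savez('w6.npz',i=i,K=K,Rc=Rc,c=c);E[:250,:400]=cv2.resize(i,(400,250))
i,K,Rc,c=cam('top');np.savez('t6.npz',i=i,K=K,Rc=Rc,c=c);E[260:560,:400]=cv2.resize(i[140:230,240:360],(400,300),interpolation=cv2.INTER_CUBIC)
i,K,Rc,c=cam('scene');np.savez('s6.npz',i=i,K=K,Rc=Rc,c=c);E[:350,400:]=cv2.resize(i[130:235,310:430],(400,350),interpolation=cv2.INTER_CUBIC)
save('w6.png',E)
E
```

```text
inc cm [-0.12  0.14  5.81] turn 0.0 yaw -4.0 tilt [-0.001  0.    -1.   ] t 12.1
```

View pics/w6.png

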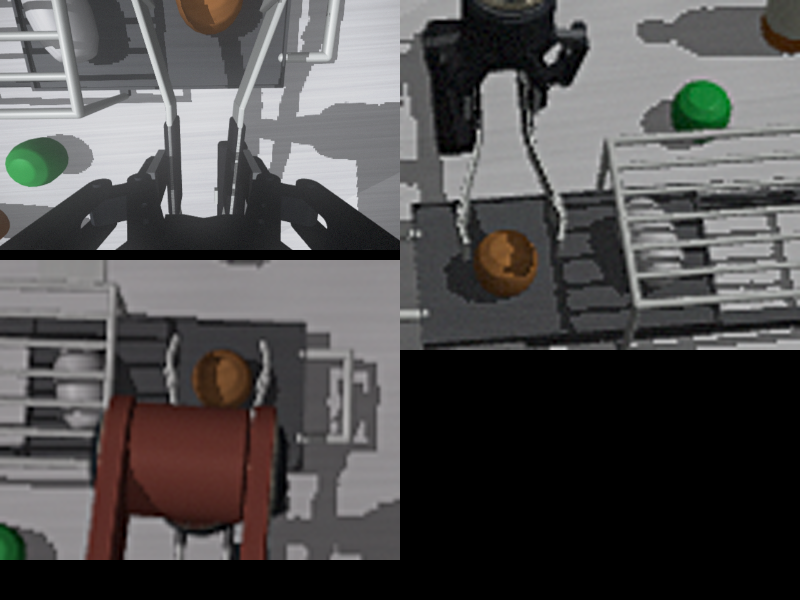

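The jaws straddle the roll, which shows at top-crop (222,378) against a jaw midline of about 218. Descend.

Emit:
servo_tool(
  increments=[
    [[5.1,0,0.1,1,0],[5.1,0,0.1,2.5,0],[5.1,0,0.1,4,0],[5.1,0,0.1,5,0],[5.1,0,0.1,5.8,0]],
  ],
)

```text
t: 12.75
tool_pos: [0.487, 0.025, 0.0645]
tool_rot: [-3.14, 0.109, 0.003]
contact_force: [0.0, -0.4, -1.1]
opening: 0.0512
grip_force: 6.2
```

Emit:
servo_tool(
  increments=[
    [[5.1,0,0,0,0],[5.1,0,0,0,0]],
  ],
)

```text
t: 12.95
tool_pos: [0.488, 0.0249, 0.0663]
tool_rot: [3.14, -0.109, -0.0]
contact_force: [-0.1, 0.6, -1.3]
opening: 0.0511
grip_force: 6.2
```

```bash
python3 - <<'E'
from h import *
go(.4865,.0245,.066,-4)
E=np.zeros((600,800,3),np.uint8)
i,K,Rc,c=cam('top');E[:450,:400]=cv2.resize(i[150:195,290-15:315],(400,450),interpolation=cv2.INTER_CUBIC)
i,K,Rc,c=cam('scene');E[:400,400:]=cv2.resize(i[175:225,315:365],(400,400),interpolation=cv2.INTER_CUBIC)
save('w7.png',E)
E
```

```text
inc cm [-0.14  0.05  0.03] turn 0.02 yaw -3.98 tilt [-0. -0. -1.] t 12.95
```

View pics/w7.png

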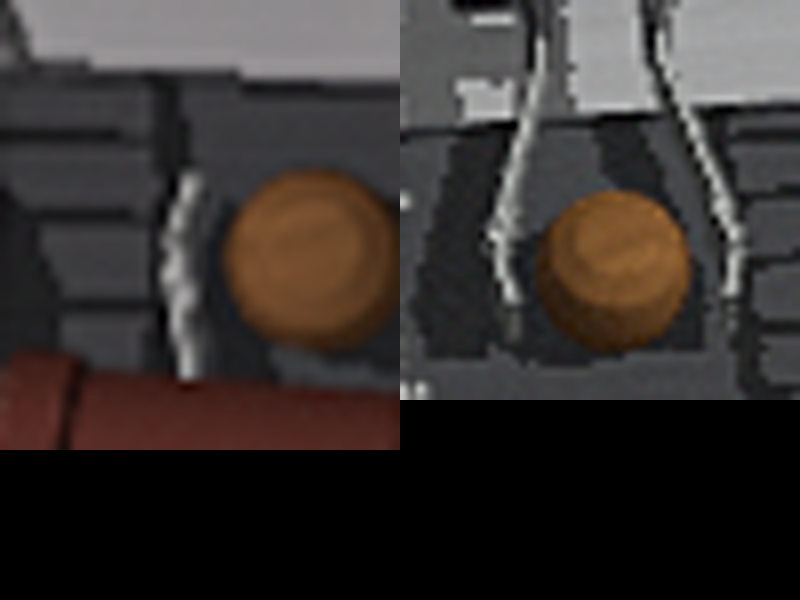

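The jaw V's apexes line up with the roll's middle in both views: top-crop (172,260) against the roll at (312,260), and the scene is symmetric about 615. Close.

Emit:
servo_tool(
  increments=[
    [[4.8,0,0,0,0],[4.5,0,0,0,0],[4.2,0,0,0,0],[3.9,0,0,0,0],[3.7,0,0,0,0]],
  ],
  newtons=40,
)

```text
t: 13.55
tool_pos: [0.4881, 0.0248, 0.0665]
tool_rot: [3.139, -0.109, 0.001]
contact_force: [-0.3, -0.0, -0.7]
opening: 0.038
grip_force: 39.8
```

Emit:
servo_tool(
  increments=[
    [[3.4,0,0,0,0],[3.2,0,0,0,0],[3.0,0,0,0,0],[3.0,0,0,0,0],[3.0,0,0,0,0]],
  ],
  newtons=40,
)

```text
t: 14.05
tool_pos: [0.488, 0.0248, 0.0664]
tool_rot: [3.14, -0.109, 0.001]
contact_force: [-0.7, -0.4, -0.1]
opening: 0.0385
grip_force: 39.9
```

Stopped at 38 mm, which means the jaws are on the roll. Lift gently to about 15 cm.

Emit:
servo_tool(
  increments=[
    [[3.0,0,0,-0.3,0],[3.0,0,0,-1,0],[3.0,0,0,-2,0],[3.0,0,0,-3.2,0],[3.0,0,0,-4.5,0]],
  ],
)

```text
t: 14.55
tool_pos: [0.4879, 0.025, 0.1126]
tool_rot: [-3.14, 0.109, -0.0]
contact_force: [-0.3, -0.2, -1.5]
opening: 0.0381
grip_force: 40.1
```

Emit:
servo_tool(
  increments=[
    [[3.0,0,0,-1.4,0],[3.0,0,0,-2.8,0],[3.0,0,0,-4.2,0],[3.0,0,0,-5.6,0],[3.0,0,0,-7,0]],
  ],
)

```text
t: 15.05
tool_pos: [0.4879, 0.0249, 0.1826]
tool_rot: [3.14, -0.109, 0.0]
contact_force: [0.3, -0.1, -2.5]
opening: 0.0379
grip_force: 40.1
```

Emit:
servo_tool(
  increments=[
    [[3.0,0,0,-1.2,0],[3.0,0,0,-2.2,0],[3.0,0,0,-3,0],[3.0,0,0,-3.5,0],[3.0,0,0,-3.5,0]],
  ],
)

```text
t: 15.55
tool_pos: [0.4882, 0.0249, 0.217]
tool_rot: [3.14, -0.109, 0.002]
contact_force: [-0.6, -0.3, -2.5]
opening: 0.0383
grip_force: 40.1
```

Emit:
servo_tool(
  increments=[
    [[3.0,0,0,0,0],[3.0,0,0,0,0],[3.0,0,0,0,0]],
  ],
)

```text
t: 15.85
tool_pos: [0.4876, 0.0249, 0.2156]
tool_rot: [-3.14, 0.109, 0.002]
contact_force: [0.3, -1.1, -1.4]
opening: 0.0382
grip_force: 40.1
```

```bash
python3 - <<'E'
from h import *
E=np.zeros((600,800,3),np.uint8)
i,K,Rc,c=cam('wrist');E[:250,:400]=cv2.resize(i,(400,250))
i,K,Rc,c=cam('top');E[250:500,:400]=cv2.resize(i,(400,250))
i,K,Rc,c=cam('scene');E[:350,400:]=cv2.resize(i[130:235,310:430],(400,350),interpolation=cv2.INTER_CUBIC);E[350:,400:]=cv2.resize(i,(400,250))
save('w8.png',E)
E
```

```text
(no output)
```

View pics/w8.png

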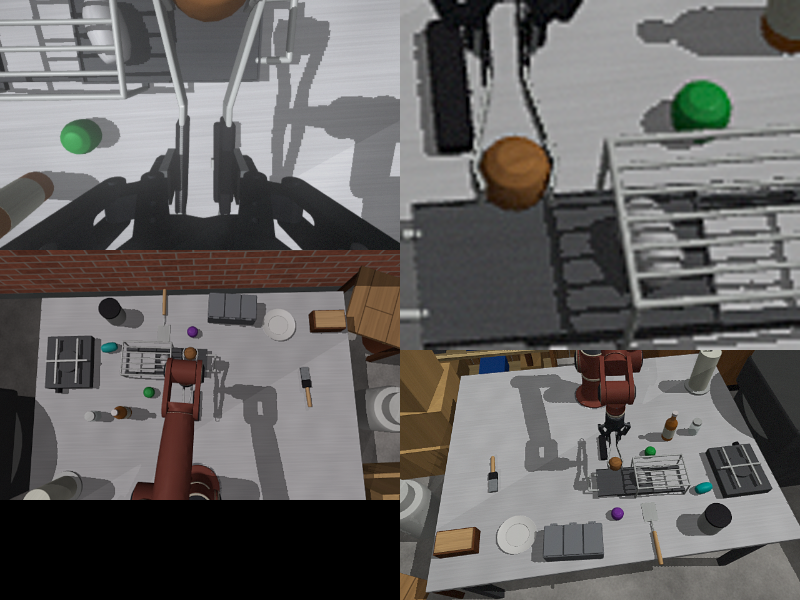

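The roll is in the jaws, about 15 cm above the tray. The potato is still on the tray and the bystanders have not moved.

```bash
python3 -c "
from station import ctrl
print(ctrl.finish_job())"
```

```text
the job is handed in; nothing more can be done
None
```

The job is handed in: the tray is pulled out to its stop, the roll is held steady in the tongs about 15 cm above it, and in the last pictures the potato is still on the tray and the bystanders look unmoved.

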